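# Load a sample vial into a bench photometer with a flush slide shutter

### The arm

A 6-joint arm with a two-finger parallel gripper is mounted at the origin on a cart in front of the work surface, level with it; the furniture and walls round the work are solid. World frame = base frame: x ahead of the robot, y to its left, z up, the work surface at z = 0. Lengths are in m, angles in rad, forces in N, time in s.
With the tool pointing down it reaches from about 0.275 to 0.75 m from the base axis. Payload 10.2 kg.
Tool frame: the origin (TCP) lies at the very end of the fingers, on their centre line; the grasp point (between the pads) lies 19 mm behind it (hold_point_z is the distance from the TCP to the grasp point, in m); z points along the fingers, y is the line along which they close (so a half turn about z gives the same grasp; the last joint's range is limited). The gripper opens to 85 mm and grips with 20 to 120 N. Pads are 22 mm wide; open, the fingers measure 114 mm over their backs; the gripper's body (76 mm by 85 mm) begins 54 mm behind the grasp point. The pads swing forward as they close: fully open they stand 13 mm farther back than shut.
Start: joints at [-1.469, 0.313, 1.498, -0, 1.331, -0.223], TCP at [0.168, -0.498, 0.231] pointing down, gripper open.
Joint ranges: [-2.94, 2.94], [-0.97, 2.17], [0.19, 2.56], [-1.23, 4.37], [0.02, 3.11], [-2.88, 2.88]. Speed limits (rad/s): [2.39, 2.39, 3.01, 3.14, 3.14, 3.14].

### API

Orientations are given as a rotation vector (axis times angle).
In Python, from station import * gives the robot as it stands. The module is installed in compiled form; this text tells all that it offers.
- The arm moves only by the tool jog_arm, never from a script. Its argument "rows" is a list of rows, each an object of numbers: "wx", "wy", "wz": the turn, a rotation vector about the tool's x, y, z in rad; "x", "y", "z": the shift along the tool's x, y, z in m; "hand": the opening, from 0 (shut) to 1 (fully open). In form: [{"wx": .., "wy": .., "wz": .., "x": .., "y": .., "z": .., "hand": ..}, ...]. A call has 1 to 12 rows; each row is the pose to reach, as a shift and turn from the pose commanded when the call began, along the tool's axes at that moment; what a row does not reach only later rows make up. A row lasts 1/8 s, in which the tool goes at most 62.5 mm and 10.7 degrees, less where a joint would pass 70% of its speed; a pose out of reach is approached as far as the arm can. A call with a gripper value outside its range is refused whole. The fingers move at their own pace and stop on an object; "newtons" is the grip in N (left out, the last holds). Time passes only in rows, so rows that repeat a pose let the fingers close. It gives the time, the measured TCP pose, the force, the opening and the grip force at its end, in the units of the state.
- observe(): the state, without advancing time (a new reading comes with each control period).
- read_camera(name): name is "scene" or "side" or "wrist"; returns (picture, depth): 384x512x3 uint8, red, green, blue; 384x512 float32, m along the optical axis (not along the pixel's ray), 0 where there is no reading.
- camera_model(name): a dict with "fx", "fy", "cx", "cy" (pixels), "k1" (the pictures are not rectified: a ray, as slopes to the right and down, at radius r is drawn at 1 + k1 r^2 times it, then the intrinsics apply), "xyz" and "rotation" of the camera in the world. Camera axes: x right, y up, looking along -z (the intrinsics and any distortion apply to the point x, -y, -z); pixel columns grow to the right and rows downward; lengths in m; the calibration is good to about 2 mm. A picture is of the moment at which its call begins: read the wrist's pose just before it. camera_model takes no time and is no camera call; for the wrist camera it gives the pose at the moment of the call.
- job_done(): hands the job in; it is judged then, once.
The state is a dict: "clock": time; "qpos": joint angles; "joint_velocities": joint speeds; "effort": joint torques, N m; "position": TCP position; "eef_rot": TCP orientation; "ft_force": force on the tool from outside, world axes, zero at the start; "ft_torque": the same for the moment, N m; "gripper_width": opening from 0.0 (shut) to 1.0 (fully open); "grip_force": force on a finger pad.
Only numpy, scipy, OpenCV 4.12 (cv2) and the standard library are available. Lean on these libraries where they do the work, as an engineer would, in place of code of your own. Each camera call takes 0.05 s, during which the arm holds its last target. There are 200 camera calls.

### The job

Load the photometer for a reading: press lightly on its flush shutter and drag it fully open, stand the capped sample vial from the front of the bench all the way down in the well inside, then drag the shutter fully shut again so that no stray light gets in. Keep the pressure on the thin shutter gentle, do not tip the vial over, and leave the other things on the bench alone.

Things in the scene. Friction and masses are not known exactly. Their poses are not given: they have to be found in the camera images.
- photometer: low white bench instrument, sloping grey key panel towards the robot, fixed; 176 mm deep, 245 wide (y -130 to 115). x to its back, y to its left, z up. Its levelling feet vary its height by 8 mm. In its frame, mm: rim and deck top z 82; the shutter lies in a window x -15 to 75, y -115 to 12, face 1 to 4.5 mm below the rim; left of it a fixed deck, under it a dark compartment, floor at z 34
- shutter (a joint): m slid open, to the photometer's left (+y) under the deck: 0 shut, 0.085 open at its stop. Flat black plate, no handle, on felt runners that settle: its face is at z 77.5 to 81 mm in the photometer's frame, to be felt for; rigid. It resists with 4 N, plus 1.5 N at 0.1 m/s, and stays put: a fingertip pressed on it with 9 to 15 N takes it along, with less, or fast, it may slip. Over 20 N breaks it
- thumb_place (a point): fixed point of the photometer (x 30, y -94, z 82 mm in its frame): at rim height over the middle of the shutter's ribbed field when it is shut, the place to press. The field (40 mm in x, 23 in y, 21 mm from the plate's right end; ribs too low to catch) moves with the shutter; when open it is 85 mm further in y, and only the last 42 mm of the plate are in sight, beside the deck
- well (a point): floor centre of the well, a vertical round bore 24.5 mm wide, 22 mm deep, 2 mm chamfer at its mouth, in the compartment floor; x 30, y -72.5, z 12 mm in the photometer's frame. With the shutter open it is the middle of a clear opening 90 mm (x) by 85 mm (y): inside it, open fingers only a little. A vial fully down stands 36 mm above the compartment floor, under the shutter
- vial: sample vial: glass cylinder 22 mm wide, 58 mm tall, black screw cap, about 30 g; stands on the bench in front, right of the photometer, in a row with the weight and the cork in any order, neighbours about 70 mm apart. Origin at the centre of its underside, z up. Grip it 35 to 50 mm above its foot
- brass_weight: bystander: brass weight with a knob, 29 mm wide, 40 mm tall, origin under its centre
- cork: bystander: standing cork, 25 mm wide, 38 mm tall, origin under its centre
- dish: bystander: clear flat dish, 61 mm wide, 13 mm tall, in front of the photometer, origin under its centre
There are look-alikes about, which are no part of the job. Leave any orange or red look-alike of the vial alone.

How it is judged:
On the way, in this order (a step that is already met when the one before it is completed fails the run):
1. the shutter is fully open (value of joint shutter above 0.08 m), for 0.2 s.
2. the vial stands in the well and is let go (horizontal distance between vial and well below 0.004 m and z of vial in the frame of photometer below 0.0155 m and angle between vial's own z axis and vertical below 0.15 rad and contact force between the fingers and vial below 0.05 N), for 0.2 s.
At the end, for the whole second after the job is handed in: The shutter is shut to within 3 mm, and the vial stands at rest in the well: its foot within 4 mm of the well's centre and within 3.5 mm of its floor, upright to within 0.15 rad (value of joint shutter below 0.003 m and horizontal distance between vial and well below 0.004 m and z of vial in the frame of photometer below 0.0155 m and angle between vial's own z axis and vertical below 0.15 rad and linear speed of vial below 0.02 m/s); the robot touches nothing.
It fails at once if the thin shutter is loaded with more than 20 N (contact force between anything else and shutter above 20 N).
It fails at once if the vial is tipped over (angle between vial's own z axis and vertical above 0.6 rad).
It fails at once if another thing on the bench is displaced by more than 15 mm (distance of any of brass_weight, cork, dish from where it was at the start of the episode above 0.015 m).
It also fails if it takes over 72 s, if anything falls off the work surface, if the arm or the gripper's body presses on something with over 40 N, if the wrist force passes 120 N, or if a joint passes its speed limit or range.

## Working session

There is one attempt and no reset: what is moved stays moved. The work goes in short steps, Python scripts to look and compute and a tool call to move; the robot and the scene stay as the last step left them, time stands still between calls to the robot, and variables do not carry over. Pictures are saved under pics/ and viewed, at most 10 in all, crops included, and the job is handed in when it is done.

Besides the shell and the picture viewer there is one more tool, called after "Request:" by a JSON object that holds its "method" and its "body", one argument or row to a line. jog_arm: Moves the arm, as the interface text tells. Its arguments: {"type":"object","properties":{"rows":{"type":"array","items":{"type":"object","properties":{"wx":{"type":"number"},"wy":{"type":"number"},"wz":{"type":"number"},"x":{"type":"number"},"y":{"type":"number"},"z":{"type":"number"},"hand":{"type":"number"}}}},"newtons":{"type":"number"}},"required":["rows"]}

```bash
mkdir -p pics
cat > h.py <<'E'
from station import *
import numpy as np, cv2
from scipy.spatial.transform import Rotation as R
def grab(name):
    m=camera_model(name); p,d=read_camera(name); return m,p,d
def rot(m):
    r=np.array(m['rotation'],float)
    return r if r.shape==(3,3) else R.from_rotvec(r).as_matrix()
def ray(m,u,v):
    K=np.array([[m['fx'],0,m['cx']],[0,m['fy'],m['cy']],[0,0,1.]])
    xy=cv2.undistortPoints(np.array([[[u,v]]],float),K,np.array([m['k1'],0,0,0.]))[0,0]
    return np.array(m['xyz']), rot(m)@np.array([xy[0],-xy[1],-1])
def onplane(m,u,v,z):
    o,r=ray(m,u,v); return o+r*(z-o[2])/r[2]
def bydepth(m,d,u,v):
    o,r=ray(m,u,v); return o+r*d[int(v),int(u)]
E
python3 - <<'E'
from h import *
print(observe())
for n in ['scene','side','wrist']:
    m,p,d=grab(n); print(n,m)
    cv2.imwrite(f'pics/{n}0.png',p[:,:,::-1]); np.savez(f'{n}0.npz',p=p,d=d)
    import pickle; pickle.dump(m,open(n+'0.pkl','wb'))
a=cv2.imread('pics/scene0.png')
E
```

```text
{'clock': 0.0, 'qpos': array([-1.46942441e+00,  3.13466601e-01,  1.49848228e+00,  1.88043289e-05,
        1.33101033e+00, -2.23381665e-01]), 'joint_velocities': array([ 7.67683598e-04, -4.79691797e-07,  7.29369604e-05, -3.86565749e-05,
        1.52046564e-03, -1.08940832e-03]), 'effort': array([-3.22048327e-04, -4.12259245e+01, -2.59744334e+01, -1.93736410e-04,
        4.14410635e-03,  4.18766376e-06]), 'position': array([ 0.16748808, -0.4972765 ,  0.23070958]), 'eef_rot': array([-3.09892376e+00, -5.07655755e-01, -1.59436453e-04]), 'ft_force': array([0.49531078, 0.11052303, 0.60868793]), 'ft_torque': array([ 0.03543181,  0.0522153 , -0.0278487 ]), 'grip_force': 0.0, 'gripper_width': 0.9984582987212515}
scene {'fx': 347.63843056077826, 'fy': 347.63843056077826, 'cx': 252.12770551172892, 'cy': 192.02824162450435, 'k1': -0.10928172285531572, 'xyz': array([0.02429071, 0.45421733, 0.67819627]), 'rotation': array([ 0.45353585, -0.85100427, -2.03526409])}
side {'fx': 432.1620332092604, 'fy': 432.1620332092604, 'cx': 263.77294739200903, 'cy': 190.3420974905701, 'k1': -0.15035845645964538, 'xyz': array([ 0.42306058, -0.68257189,  0.42969156]), 'rotation': array([ 1.18584228, -0.0897208 , -0.12120558])}
wrist {'fx': 324.9870443433235, 'fy': 324.9870443433235, 'cx': 256.96531477313323, 'cy': 188.71952489812463, 'k1': -0.061350552376034734, 'xyz': array([ 0.24429382, -0.47246943,  0.37265863]), 'rotation': array([-0.27640691,  0.20031669, -1.23596251])}
```

View pics/scene0.png

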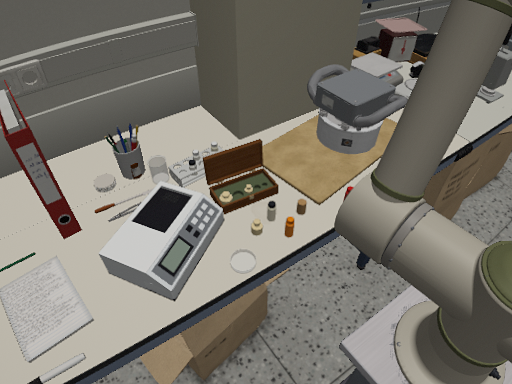

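View pics/side0.png

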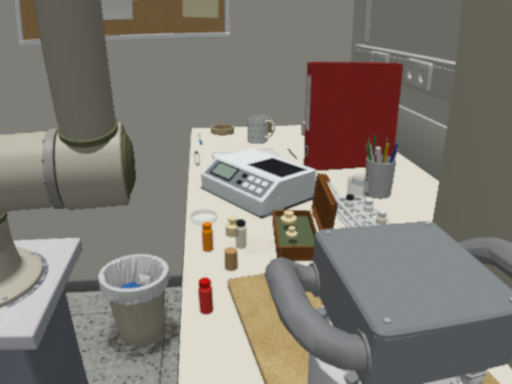

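View pics/wrist0.png

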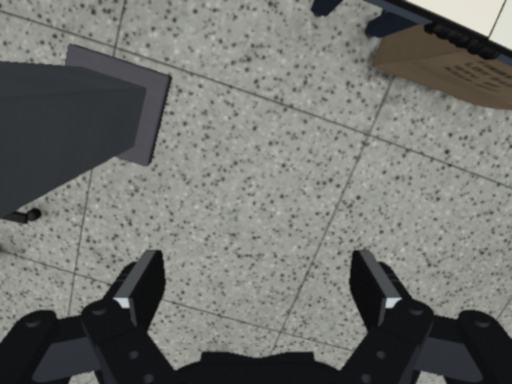

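The scene view shows the photometer with its black shutter around (160,208), the vial (black cap, clear) at (271,211), the brass weight at (257,227), the cork at (301,207), the orange look-alike at (290,227) and the dish at (243,261). The side view shows the vial at (240,234) with its cap at (240,224). The wrist sees only the floor.

Run:
```python
from h import *
import pickle
for n,box,vial in [('scene',(125,175,200,240),(271,204)),('side',(240,150,310,180),(240,223))]:
    z=np.load(n+'0.npz');p,d=z['p'],z['d'];m=pickle.load(open(n+'0.pkl','rb'))
    x0,y0,x1,y1=box
    msk=np.zeros(p.shape[:2],np.uint8); msk[y0:y1,x0:x1]=(p.max(2)[y0:y1,x0:x1]<60)*255
    c=max(cv2.findContours(msk,0,2)[0],key=cv2.contourArea)[:,0]
    P=np.array([bydepth(m,d,u,v) for u,v in c]); print(n,'shutter z',np.median(P[:,2]))
    Q=np.array([onplane(m,u,v,np.median(P[:,2]))[:2] for u,v in c])
    r=cv2.minAreaRect((Q*1000).astype(np.float32)); print(r); print(cv2.boxPoints(r))
    print('vial',bydepth(m,d,*vial),onplane(m,*vial,.055))
    things={'scene':{'weight':(257,226,.03),'cork':(301,206,.03),'orange':(290,226,.03),'dish':(243,261,.005)},'side':{'weight':(232,228,.03),'cork':(231,258,.03),'orange':(207,236,.03),'red':(205,296,.03),'dish':(204,216,.005)}}[n]
    for k,(u,v,h) in things.items(): print(k,onplane(m,u,v,h).round(3))
```

```text
scene shutter z 0.08396533452382715
((599.4442138671875, 319.98980712890625), (86.97980499267578, 120.1340560913086), 33.213050842285156)
[[530.1569  346.42252]
 [595.96075 245.91359]
 [668.7315  293.5571 ]
 [602.9277  394.06604]]
vial [0.48611205 0.08505765 0.05687239] [0.48750377 0.08394517 0.055     ]
weight [0.466 0.141 0.03 ]
cork [0.457 0.01  0.03 ]
orange [0.421 0.075 0.03 ]
dish [0.415 0.215 0.005]
side shutter z 0.08384063132404168
((599.885498046875, 320.3065185546875), (71.37459564208984, 110.06425476074219), 33.846961975097656)
[[539.5946  346.13528]
 [600.8978  254.72379]
 [660.1764  294.47775]
 [598.87317 385.88925]]
vial [0.48660332 0.07374199 0.05595283] [0.48676531 0.07567018 0.055     ]
weight [0.473 0.105 0.03 ]
cork [ 0.462 -0.013  0.03 ]
orange [0.421 0.077 0.03 ]
red [ 0.414 -0.122  0.03 ]
dish [0.416 0.223 0.005]
```

```bash
cat >> h.py <<'E'
def plan(xyz,yaw_deg):
    "shift in tool axes and turn rotvec to a tool-down pose with tool x at yaw"
    s=observe(); Rt=R.from_rotvec(s['eef_rot'])
    T=R.from_euler('z',yaw_deg,degrees=True)*R.from_euler('x',180,degrees=True)
    print('shift',Rt.inv().apply(np.array(xyz)-s['position']).round(4),'turn',(Rt.inv()*T).as_rotvec().round(4), 'clock',s['clock'],'pos',s['position'].round(4),'F',s['ft_force'].round(2),'w',s['gripper_width'])
E
python3 - <<'E'
from h import *
import pickle
z=np.load('scene0.npz');d=z['d'];m=pickle.load(open('scene0.pkl','rb'))
for u,v in [(345,85),(390,110),(312,85),(330,110),(350,130),(375,125)]: print(u,v,bydepth(m,d,u,v).round(3))
plan((.48,.13,.30),33.2)
E
```

```text
345 85 [ 0.646 -0.3    0.197]
390 110 [ 0.482 -0.307  0.193]
312 85 [ 0.734 -0.252  0.172]
330 110 [ 0.629 -0.233  0.142]
350 130 [ 0.563 -0.259  0.1  ]
375 125 [ 0.539 -0.343  0.1  ]
shift [ 0.4964 -0.4949 -0.0686] turn [-0.0009 -0.0003 -0.2547] clock 0.15 pos [ 0.1675 -0.4974  0.2309] F [-0.26  0.37 -0.12] w 0.9929488197934762
```

Request:
{"method": "jog_arm", "body": {
  "rows": [
    {"z": -0.06},
    {"x": 0.25,"y": -0.25,"z": -0.07,"wz": -0.127},
    {"x": 0.25,"y": -0.25,"z": -0.07,"wz": -0.127},
    {"x": 0.25,"y": -0.25,"z": -0.07,"wz": -0.127},
    {"x": 0.25,"y": -0.25,"z": -0.07,"wz": -0.127},
    {"x": 0.496,"y": -0.495,"z": -0.07,"wz": -0.255},
    {"x": 0.496,"y": -0.495,"z": -0.07,"wz": -0.255},
    {"x": 0.496,"y": -0.495,"z": -0.07,"wz": -0.255},
    {"x": 0.496,"y": -0.495,"z": -0.07,"wz": -0.255},
    {"x": 0.496,"y": -0.495,"z": -0.07,"wz": -0.255},
    {"x": 0.496,"y": -0.495,"z": -0.07,"wz": -0.255},
    {"x": 0.496,"y": -0.495,"z": -0.07,"wz": -0.255}
  ]
}}

```text
validation failed for argument at $.ro...
```

Request:
{"method": "jog_arm", "body": {
  "rows": [
    {"hand": 0},
    {"hand": 0},
    {"hand": 0}
  ]
}}

```text
validation failed for argument at $.ro...
```

Run:
```python
from h import *
import pickle
plan((.48,.13,.30),33.2)
m,p,d=grab('wrist'); print(m)
pickle.dump((m,p,d),open('w1.pkl','wb')); cv2.imwrite('pics/w1.png',p[:,:,::-1])
```

```text
shift [ 0.4964 -0.4949 -0.0686] turn [-0.0009 -0.0003 -0.2547] clock 0.15 pos [ 0.1675 -0.4974  0.2309] F [-0.26  0.37 -0.12] w 0.9929488197934762
{'fx': 324.9870443433235, 'fy': 324.9870443433235, 'cx': 256.96531477313323, 'cy': 188.71952489812463, 'k1': -0.061350552376034734, 'xyz': array([ 0.24429524, -0.47248452,  0.37273569]), 'rotation': array([-0.27655707,  0.20018611, -1.23598864])}
```

View pics/w1.png

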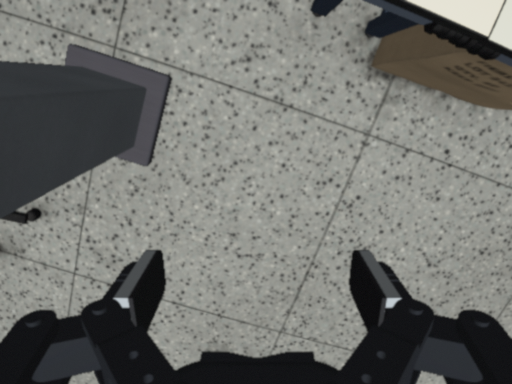

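The arm did not move (the rows were rejected, apparently because every key is needed), so the picture still shows the floor. I'll retry with complete rows.

Request:
{"method": "jog_arm", "body": {
  "rows": [
    {"wx": 0,"wy": 0,"x": 0,"y": 0,"z": -0.06,"wz": 0,"hand": 1},
    {"wx": 0,"wy": 0,"x": 0.25,"y": -0.25,"z": -0.07,"wz": -0.127,"hand": 0},
    {"wx": 0,"wy": 0,"x": 0.25,"y": -0.25,"z": -0.07,"wz": -0.127,"hand": 0},
    {"wx": 0,"wy": 0,"x": 0.25,"y": -0.25,"z": -0.07,"wz": -0.127,"hand": 0},
    {"wx": 0,"wy": 0,"x": 0.25,"y": -0.25,"z": -0.07,"wz": -0.127,"hand": 0},
    {"wx": 0,"wy": 0,"x": 0.496,"y": -0.495,"z": -0.07,"wz": -0.255,"hand": 0},
    {"wx": 0,"wy": 0,"x": 0.496,"y": -0.495,"z": -0.07,"wz": -0.255,"hand": 0},
    {"wx": 0,"wy": 0,"x": 0.496,"y": -0.495,"z": -0.07,"wz": -0.255,"hand": 0},
    {"wx": 0,"wy": 0,"x": 0.496,"y": -0.495,"z": -0.07,"wz": -0.255,"hand": 0},
    {"wx": 0,"wy": 0,"x": 0.496,"y": -0.495,"z": -0.07,"wz": -0.255,"hand": 0},
    {"wx": 0,"wy": 0,"x": 0.496,"y": -0.495,"z": -0.07,"wz": -0.255,"hand": 0},
    {"wx": 0,"wy": 0,"x": 0.496,"y": -0.495,"z": -0.07,"wz": -0.255,"hand": 0}
  ],
  "newtons": 20
}}

```text
clock: 1.7
position: [0.4742, 0.1201, 0.3012]
eef_rot: [3.01, 0.898, 0.0]
ft_force: [0.8, -1.8, -0.4]
gripper_width: -0.001
grip_force: 0.0
```

Run:
```python
from h import *
import pickle
plan((.48,.13,.30),33.2)
m,p,d=grab('wrist'); print(m['xyz'],rot(m).round(3))
pickle.dump((m,p,d),open('w1.pkl','wb')); cv2.imwrite('pics/w1b.png',p[:,:,::-1])
```

```text
shift [ 0.0103 -0.0051  0.0012] turn [ 0.0003 -0.0001  0.0007] clock 1.7 pos [0.4742 0.1201 0.3012] F [ 0.75 -1.85 -0.37] w -0.0006881202350610574
[0.54196685 0.16357209 0.44308349] [[ 0.547  0.795  0.263]
 [-0.837  0.519  0.172]
 [ 0.    -0.314  0.949]]
```

View pics/w1b.png

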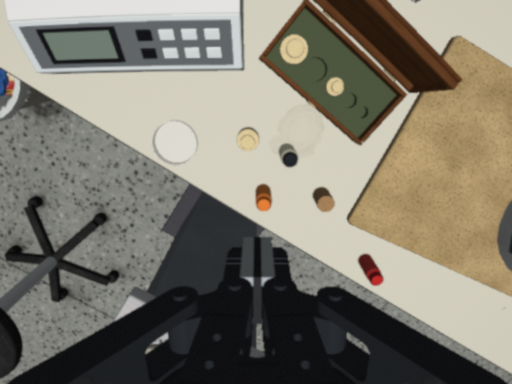

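The wrist view shows the vial cap at (290,158), the brass weight at (248,138), the cork at (326,202), the orange look-alike at (263,200), the dish at (176,142), and the photometer's front edge from (40,73) to (243,68).

Run:
```python
from h import *
import pickle
m,p,d=pickle.load(open('w1.pkl','rb'))
g=p.max(2); sub=(g[145:172,275:305]<60).astype(np.uint8)
mm=cv2.moments(sub,True); u,v=275+mm['m10']/mm['m00'],145+mm['m01']/mm['m00']
print(u,v,mm['m00'],'cap at .054',onplane(m,u,v,.054), bydepth(m,d,u,v))
for k,(a,b,h) in dict(weight=(248,138,.03),cork=(326,202,.03),orange=(263,198,.03),dish=(176,142,.01)).items(): print(k,onplane(m,a,b,h).round(4))
a,b=bydepth(m,d,60,69),bydepth(m,d,235,65);print(a,b,np.degrees(np.arctan2(*(a-b)[[1,0]]))-90)
plan((.567,.2,.22),33.2)
```

```text
289.5785714285714 158.82857142857142 140.0 cap at .054 [0.48824746 0.08069139 0.054     ] [0.48876959 0.08149697 0.05778178]
weight [0.4782 0.1355 0.03  ]
cork [ 4.629e-01 -4.000e-04  3.000e-02]
orange [0.4208 0.0746 0.03  ]
dish [0.4177 0.2126 0.01  ]
[0.43091751 0.36511137 0.05160304] [0.54375598 0.19458477 0.05061025] 33.49284468752799
shift [ 0.1173 -0.0116  0.0807] turn [-0.0024 -0.0015  0.0048] clock 1.75 pos [0.4756 0.1254 0.3004] F [-1.71  4.79 -1.78] w -0.001497650972890688
```

Request:
{"method": "jog_arm", "body": {
  "rows": [
    {"wx": 0,"wy": 0,"x": 0.155,"y": -0.09,"z": 0.03,"wz": 0,"hand": 0},
    {"wx": 0,"wy": 0,"x": 0.155,"y": -0.09,"z": 0.08,"wz": 0,"hand": 0},
    {"wx": 0,"wy": 0,"x": 0.155,"y": -0.09,"z": 0.08,"wz": 0,"hand": 0},
    {"wx": 0,"wy": 0,"x": 0.155,"y": -0.09,"z": 0.08,"wz": 0,"hand": 0},
    {"wx": 0,"wy": 0,"x": 0.155,"y": -0.09,"z": 0.08,"wz": 0,"hand": 0},
    {"wx": 0,"wy": 0,"x": 0.155,"y": -0.09,"z": 0.08,"wz": 0,"hand": 0}
  ]
}}

```text
clock: 2.5
position: [0.5542, 0.2771, 0.2227]
eef_rot: [3.011, 0.896, 0.003]
ft_force: [-0.7, -0.2, 0.7]
gripper_width: 0.001
grip_force: 0.0
```

Run:
```python
from h import *
import pickle
plan((.6228,.2845,.10),33.3)
m,p,d=grab('wrist')
pickle.dump((m,p,d),open('w2.pkl','wb')); cv2.imwrite('pics/w2.png',p[:,:,::-1])
```

```text
shift [0.0612 0.0312 0.1228] turn [ 0.0008 -0.0018 -0.0024] clock 2.5 pos [0.5542 0.2771 0.2227] F [-0.74 -0.23  0.66] w 0.0006208289325145416
```

View pics/w2.png

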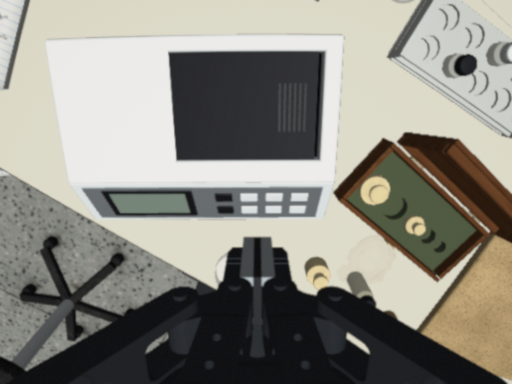

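The window spans (170,50)–(325,160), the ribbed field is centred near (292,107), and the deck is to its left.

Run:
```python
from h import *
import pickle
m,p,d=pickle.load(open('w2.pkl','rb'))
def W(u,v): return bydepth(m,d,u,v)
for u,v in [(215,100),(250,130),(280,90),(300,130),(130,100),(120,150),(333,80),(250,42),(250,170)]: print(u,v,W(u,v).round(4))
g=p.max(2); msk=np.zeros_like(g); msk[45:168,165:332]=(g[45:168,165:332]<90)*255
c=max(cv2.findContours(msk,0,2)[0],key=cv2.contourArea)[:,0]
r=cv2.minAreaRect(np.array([onplane(m,u,v,.085)[:2]*1000 for u,v in c],np.float32)); print(r,cv2.boxPoints(r))
print('rib',onplane(m,292,107,.083))
```

```text
215 100 [0.5908 0.3422 0.0833]
250 130 [0.5855 0.3038 0.0826]
280 90 [0.6273 0.3009 0.0829]
300 130 [0.6091 0.2674 0.0816]
130 100 [0.5522 0.4027 0.0848]
120 150 [0.509  0.3908 0.0851]
333 80 [0.6581 0.2688 0.0841]
250 42 [0.6451 0.3421 0.0835]
250 170 [0.5561 0.2848 0.0853]
((600.2376098632812, 316.39105224609375), (88.3331527709961, 124.9776840209961), 33.22420120239258) [[529.0522  344.46545]
 [597.5295  239.91747]
 [671.42303 288.31665]
 [602.94574 392.86462]]
rib [0.6213743  0.28457549 0.083     ]
```

Request:
{"method": "jog_arm", "body": {
  "rows": [
    {"wx": 0,"wy": 0,"x": 0.06,"y": 0.03,"z": 0.05,"wz": 0,"hand": 0},
    {"wx": 0,"wy": 0,"x": 0.06,"y": 0.031,"z": 0.1,"wz": 0,"hand": 0},
    {"wx": 0,"wy": 0,"x": 0.06,"y": 0.031,"z": 0.13,"wz": 0,"hand": 0},
    {"wx": 0,"wy": 0,"x": 0.06,"y": 0.031,"z": 0.13,"wz": 0,"hand": 0},
    {"wx": 0,"wy": 0,"x": 0.06,"y": 0.031,"z": 0.13,"wz": 0,"hand": 0},
    {"wx": 0,"wy": 0,"x": 0.06,"y": 0.031,"z": 0.13,"wz": 0,"hand": 0}
  ]
}}

```text
clock: 3.3
position: [0.622, 0.2852, 0.0939]
eef_rot: [3.01, 0.898, 0.006]
ft_force: [-0.1, -0.9, -1.0]
gripper_width: -0.003
grip_force: 0.0
```

```bash
python3 -c "
from h import *
plan((.622,.284,.083),33.3)"
```

```text
shift [-0.0007  0.001   0.0109] turn [ 0.0012 -0.0037 -0.0015] clock 3.3 pos [0.622  0.2852 0.0939] F [-0.13 -0.94 -0.98] w -0.003259237769371116
```

Position is good. Now feeling down for the plate.

Request:
{"method": "jog_arm", "body": {
  "rows": [
    {"wx": 0,"wy": 0,"x": 0,"y": 0,"z": 0.004,"wz": 0,"hand": 0},
    {"wx": 0,"wy": 0,"x": 0,"y": 0,"z": 0.007,"wz": 0,"hand": 0},
    {"wx": 0,"wy": 0,"x": 0,"y": 0,"z": 0.009,"wz": 0,"hand": 0},
    {"wx": 0,"wy": 0,"x": 0,"y": 0,"z": 0.009,"wz": 0,"hand": 0}
  ]
}}

```text
clock: 3.8
position: [0.6213, 0.285, 0.0831]
eef_rot: [3.01, 0.898, 0.001]
ft_force: [-2.6, -0.8, 5.9]
gripper_width: -0.003
grip_force: 3.1
```

Request:
{"method": "jog_arm", "body": {
  "rows": [
    {"wx": 0,"wy": 0,"x": 0,"y": 0,"z": 0.001,"wz": 0,"hand": 0},
    {"wx": 0,"wy": 0,"x": 0,"y": 0,"z": 0.001,"wz": 0,"hand": 0}
  ]
}}

```text
clock: 4.05
position: [0.6214, 0.2851, 0.083]
eef_rot: [3.01, 0.898, 0.002]
ft_force: [-4.9, -1.7, 11.3]
gripper_width: 0.0
grip_force: 5.5
```

Request:
{"method": "jog_arm", "body": {
  "rows": [
    {"wx": 0,"wy": 0,"x": 0,"y": 0,"z": 0.0003,"wz": 0,"hand": 0},
    {"wx": 0,"wy": 0,"x": 0,"y": -0.002,"z": 0.0003,"wz": 0,"hand": 0},
    {"wx": 0,"wy": 0,"x": 0,"y": -0.005,"z": 0.0003,"wz": 0,"hand": 0},
    {"wx": 0,"wy": 0,"x": 0,"y": -0.008,"z": 0.0003,"wz": 0,"hand": 0},
    {"wx": 0,"wy": 0,"x": 0,"y": -0.011,"z": 0.0003,"wz": 0,"hand": 0}
  ]
}}

```text
clock: 4.68
position: [0.6161, 0.2933, 0.083]
eef_rot: [3.009, 0.897, 0.003]
ft_force: [-2.4, -7.0, 12.1]
gripper_width: 0.002
grip_force: 6.1
```

Request:
{"method": "jog_arm", "body": {
  "rows": [
    {"wx": 0,"wy": 0,"x": 0,"y": -0.003,"z": 0,"wz": 0,"hand": 0},
    {"wx": 0,"wy": 0,"x": 0,"y": -0.007,"z": 0,"wz": 0,"hand": 0},
    {"wx": 0,"wy": 0,"x": 0,"y": -0.011,"z": 0,"wz": 0,"hand": 0},
    {"wx": 0,"wy": 0,"x": 0,"y": -0.015,"z": 0,"wz": 0,"hand": 0},
    {"wx": 0,"wy": 0,"x": 0,"y": -0.019,"z": 0,"wz": 0,"hand": 0},
    {"wx": 0,"wy": 0,"x": 0,"y": -0.023,"z": 0,"wz": 0,"hand": 0},
    {"wx": 0,"wy": 0,"x": 0,"y": -0.027,"z": 0,"wz": 0,"hand": 0}
  ]
}}

```text
clock: 5.55
position: [0.6012, 0.3158, 0.083]
eef_rot: [3.009, 0.897, 0.003]
ft_force: [-4.1, -7.7, 12.7]
gripper_width: -0.003
grip_force: 6.4
```

Request:
{"method": "jog_arm", "body": {
  "rows": [
    {"wx": 0,"wy": 0,"x": 0,"y": -0.004,"z": 0,"wz": 0,"hand": 0},
    {"wx": 0,"wy": 0,"x": 0,"y": -0.008,"z": 0,"wz": 0,"hand": 0},
    {"wx": 0,"wy": 0,"x": 0,"y": -0.012,"z": 0,"wz": 0,"hand": 0},
    {"wx": 0,"wy": 0,"x": 0,"y": -0.016,"z": 0,"wz": 0,"hand": 0},
    {"wx": 0,"wy": 0,"x": 0,"y": -0.02,"z": 0,"wz": 0,"hand": 0},
    {"wx": 0,"wy": 0,"x": 0,"y": -0.024,"z": 0,"wz": 0,"hand": 0}
  ]
}}

```text
clock: 6.3
position: [0.588, 0.336, 0.0831]
eef_rot: [3.009, 0.897, 0.002]
ft_force: [-3.1, -7.9, 13.8]
gripper_width: -0.003
grip_force: 6.7
```

Request:
{"method": "jog_arm", "body": {
  "rows": [
    {"wx": 0,"wy": 0,"x": 0,"y": -0.004,"z": -0.0003,"wz": 0,"hand": 0},
    {"wx": 0,"wy": 0,"x": 0,"y": -0.008,"z": -0.0003,"wz": 0,"hand": 0},
    {"wx": 0,"wy": 0,"x": 0,"y": -0.012,"z": -0.0003,"wz": 0,"hand": 0},
    {"wx": 0,"wy": 0,"x": 0,"y": -0.016,"z": -0.0003,"wz": 0,"hand": 0},
    {"wx": 0,"wy": 0,"x": 0,"y": -0.02,"z": -0.0003,"wz": 0,"hand": 0},
    {"wx": 0,"wy": 0,"x": 0,"y": -0.022,"z": -0.0003,"wz": 0,"hand": 0}
  ]
}}

```text
clock: 7.05
position: [0.5765, 0.3546, 0.0832]
eef_rot: [3.009, 0.897, 0.005]
ft_force: [1.4, -5.7, 9.6]
gripper_width: -0.0
grip_force: 4.7
```

Request:
{"method": "jog_arm", "body": {
  "rows": [
    {"wx": 0,"wy": 0,"x": 0,"y": -0.001,"z": 0,"wz": 0,"hand": 0},
    {"wx": 0,"wy": 0,"x": 0,"y": -0.002,"z": 0,"wz": 0,"hand": 0},
    {"wx": 0,"wy": 0,"x": 0,"y": -0.003,"z": 0,"wz": 0,"hand": 0}
  ]
}}

```text
clock: 7.42
position: [0.5753, 0.3572, 0.0832]
eef_rot: [3.009, 0.897, 0.007]
ft_force: [2.8, -4.5, 9.8]
gripper_width: -0.004
grip_force: 4.5
```

Request:
{"method": "jog_arm", "body": {
  "rows": [
    {"wx": 0,"wy": 0,"x": 0,"y": 0,"z": 0.0005,"wz": 0,"hand": 0},
    {"wx": 0,"wy": 0,"x": 0,"y": -0.0015,"z": 0.0005,"wz": 0,"hand": 0},
    {"wx": 0,"wy": 0,"x": 0,"y": -0.003,"z": 0.0005,"wz": 0,"hand": 0}
  ]
}}

```text
clock: 7.8
position: [0.5741, 0.3595, 0.0832]
eef_rot: [3.009, 0.897, 0.009]
ft_force: [3.4, -6.3, 11.3]
gripper_width: -0.001
grip_force: 5.5
```

Request:
{"method": "jog_arm", "body": {
  "rows": [
    {"wx": 0,"wy": 0,"x": 0,"y": 0,"z": -0.015,"wz": 0,"hand": 0},
    {"wx": 0,"wy": 0,"x": 0,"y": 0,"z": -0.07,"wz": 0,"hand": 0},
    {"wx": 0,"wy": 0,"x": -0.06,"y": 0,"z": -0.12,"wz": 0,"hand": 0.5},
    {"wx": 0,"wy": 0,"x": -0.06,"y": 0.02,"z": -0.14,"wz": 0,"hand": 0.5},
    {"wx": 0,"wy": 0,"x": -0.06,"y": 0.02,"z": -0.14,"wz": 0,"hand": 0.5},
    {"wx": 0,"wy": 0,"x": -0.06,"y": 0.02,"z": -0.14,"wz": 0,"hand": 0.5},
    {"wx": 0,"wy": 0,"x": -0.06,"y": 0.02,"z": -0.14,"wz": 0,"hand": 0.5}
  ]
}}

```text
clock: 8.68
position: [0.5323, 0.3111, 0.2194]
eef_rot: [-3.01, -0.899, 0.004]
ft_force: [-1.6, -0.3, -0.0]
gripper_width: 0.5
grip_force: 0.0
```

Run:
```python
from h import *
import pickle
plan((.4885,.081,.12),33.3)
m,p,d=grab('wrist')
pickle.dump((m,p,d),open('w3.pkl','wb')); cv2.imwrite('pics/w3.png',p[:,:,::-1])
```

```text
shift [-0.1626  0.1685  0.0996] turn [-0.0007  0.0022 -0.0009] clock 8.675 pos [0.5323 0.3111 0.2194] F [-1.57 -0.25 -0.03] w 0.4996736789776774
```

View pics/w3.png

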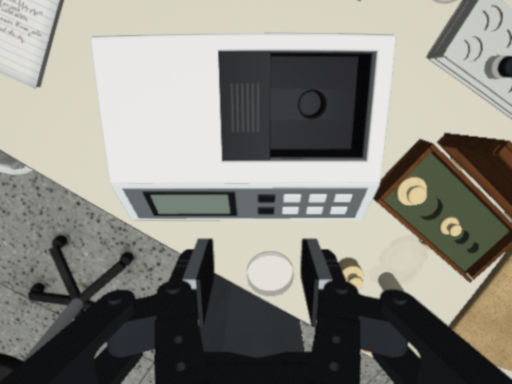

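The shutter is open: plate end at column 271, ribs at (246,107), and the well mouth visible at (312,103).

Run:
```python
from h import *
import pickle
m,p,d=pickle.load(open('w3.pkl','rb'))
X=np.array([.836,.548]);Y=np.array([-.548,.836]);C=np.array([.5994,.3192])
fr=lambda P:(np.array([30,-51.5])+1000*np.array([(P[:2]-C)@X,(P[:2]-C)@Y])).round(1)
rib=onplane(m,246,107,.083);print('rib',rib.round(4),fr(rib),'plate end',fr(onplane(m,271,107,.083)))
for k in [(219,107),(374,107)]: print('win L/R',fr(onplane(m,*k,.0845)))
for k in [(300,52),(300,158)]: print('win far/near',fr(onplane(m,*k,.0845)))
print('floor z',[bydepth(m,d,*k).round(4) for k in [(290,130),(340,130),(300,70)]])
g=cv2.cvtColor(p,cv2.COLOR_RGB2GRAY)[80:126,288:336]; print(np.percentile(g,[1,10,30,50,80]))
cs=cv2.HoughCircles(cv2.resize(cv2.equalizeHist(g),None,fx=4,fy=4,interpolation=2),cv2.HOUGH_GRADIENT,1,20,param1=80,param2=15,minRadius=35,maxRadius=75)
for c in (cs[0][:3] if cs is not None else []):
    u,v=288+(c[0]+.5)/4-.5,80+(c[1]+.5)/4-.5; W=onplane(m,u,v,.0365); print(u,v,c[2]/4,W.round(4),fr(W))
cv2.imwrite('pics/well.png',cv2.resize(cv2.equalizeHist(g),None,fx=10,fy=10,interpolation=2))
```

```text
rib [0.5778 0.3512 0.083 ] [ 29.5 -12.9] plate end [ 29.4 -33.8]
win L/R [29.7  9.5]
win L/R [  30. -120.]
win far/near [ 72.6 -56.3]
win far/near [-13.8 -59.5]
floor z [array([0.5793, 0.3022, 0.0382]), array([0.6067, 0.2605, 0.0379]), array([0.6309, 0.3265, 0.0376])]
[10.  33.7 48.  50.  56. ]
311.0 103.25 16.125 [0.6117 0.2997 0.0365] [ 29.6 -74.6]
316.75 104.75 16.95 [0.6137 0.2941 0.0365] [ 28.2 -80.3]
314.25 98.0 18.6 [0.6175 0.2999 0.0365] [ 34.6 -77.5]
```

View pics/well.png

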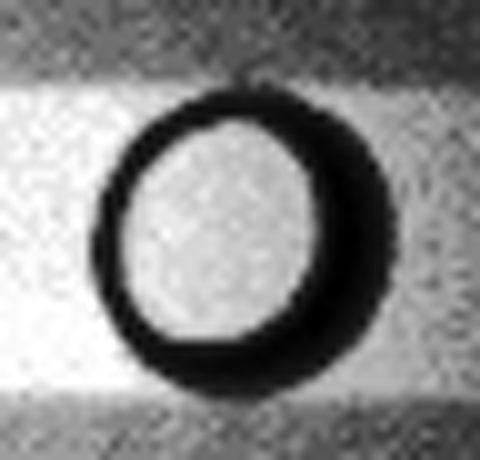

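The crop shows the well mouth as a full circle centred at about (245,244) in the 10x crop, i.e. pixel (312.0,103.9).

Request:
{"method": "jog_arm", "body": {
  "rows": [
    {"wx": 0,"wy": 0,"x": -0.05,"y": 0.03,"z": 0,"wz": -0.1,"hand": 0.5},
    {"wx": 0,"wy": 0,"x": -0.1,"y": 0.06,"z": 0,"wz": -0.2,"hand": 0.5},
    {"wx": 0,"wy": 0,"x": -0.14,"y": 0.1,"z": 0.03,"wz": -0.314,"hand": 0.5},
    {"wx": 0,"wy": 0,"x": -0.19,"y": 0.145,"z": 0.07,"wz": -0.314,"hand": 0.5},
    {"wx": 0,"wy": 0,"x": -0.19,"y": 0.165,"z": 0.09,"wz": -0.314,"hand": 0.5},
    {"wx": 0,"wy": 0,"x": -0.19,"y": 0.165,"z": 0.09,"wz": -0.314,"hand": 0.5},
    {"wx": 0,"wy": 0,"x": -0.19,"y": 0.165,"z": 0.09,"wz": -0.314,"hand": 0.5},
    {"wx": 0,"wy": 0,"x": -0.19,"y": 0.165,"z": 0.09,"wz": -0.314,"hand": 0.5}
  ]
}}

```text
clock: 9.72
position: [0.4645, 0.0695, 0.1314]
eef_rot: [2.832, 1.36, 0.002]
ft_force: [-0.5, -0.0, 0.0]
gripper_width: 0.495
grip_force: 0.0
```

Run:
```python
from h import *
import pickle
plan((.487,.083,.12),51.2)
s=observe(); m,p,d=grab('wrist')
pickle.dump((m,p,d),open('w4.pkl','wb')); cv2.imwrite('pics/w4.png',p[:,:,::-1])
Rt=R.from_rotvec(s['eef_rot']); print('cam in tool',Rt.inv().apply(m['xyz']-s['position']).round(4)); print((Rt.inv().as_matrix()@rot(m)).round(4))
```

```text
shift [0.0246 0.0092 0.0114] turn [ 0.001  -0.0008  0.0017] clock 9.725 pos [0.4645 0.0695 0.1314] F [-0.52 -0.04  0.01] w 0.4949944354818838
cam in tool [ 0.0803  0.0007 -0.1418]
[[-1.400e-03  9.492e-01  3.145e-01]
 [ 1.000e+00  1.100e-03  9.000e-04]
 [ 5.000e-04  3.145e-01 -9.492e-01]]
```

View pics/w4.png

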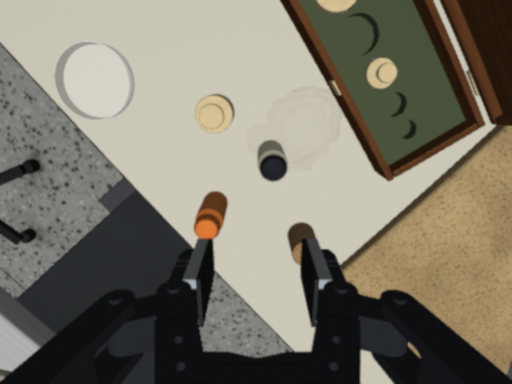

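The cap is at (272,166), the orange look-alike's cap at (206,228), the brass weight at (214,113) and the cork near (302,240). The fingers' inner edges are at columns 213 and 302.

Run:
```python
from h import *
import pickle
m,p,d=pickle.load(open('w4.pkl','rb')); s=observe(); Rt=R.from_rotvec(s['eef_rot'])
g=p.max(2); sub=(g[145:190,250:295]<45).astype(np.uint8)
c=max(cv2.findContours(sub,0,2)[0],key=cv2.contourArea)
(u,v),r=cv2.minEnclosingCircle(c);u+=250;v+=145
n,l,st,ce=cv2.connectedComponentsWithStats(sub);print('cap blob',u,v,r,st[1:],bydepth(m,d,272,167))
tool=lambda P:(Rt.inv().apply(P-s['position'])*1000).round(1)
for k,(a,b,h) in dict(cap=(272,167,.058),capfoot=(272,146,.0),orange=(206,230,.058),weight=(214,112,.035),cork=(302,250,.038),dish=(95,80,.012)).items():
  P=onplane(m,a-2.5,b,h); print(k,P.round(4),tool(P))
```

```text
cap blob 272.9864864349365 166.74324417114258 12.421144485473633 [[ 11  11  25  24 473]] [0.48824935 0.08174731 0.0570544 ]
cap [0.487 0.083 0.058] [24.7  9.1 73.3]
capfoot [0.4908 0.0844 0.    ] [ 28.1  11.2 131.3]
orange [0.4203 0.0759 0.058 ] [-22.6 -38.5  73.3]
weight [0.4767 0.1361 0.035 ] [ 59.7 -32.1  96.3]
cork [0.4605 0.0083 0.038 ] [-50.2  35.2  93.3]
dish [0.4171 0.2141 0.012 ] [  83.2 -127.5  119.3]
```

Request:
{"method": "jog_arm", "body": {
  "rows": [
    {"wx": 0,"wy": 0,"x": 0.025,"y": 0.0095,"z": 0.01,"wz": 0,"hand": 0.5},
    {"wx": 0,"wy": 0,"x": 0.025,"y": 0.0095,"z": 0.03,"wz": 0,"hand": 0.5},
    {"wx": 0,"wy": 0,"x": 0.025,"y": 0.0095,"z": 0.06,"wz": 0,"hand": 0.5},
    {"wx": 0,"wy": 0,"x": 0.025,"y": 0.0095,"z": 0.09,"wz": 0,"hand": 0.5},
    {"wx": 0,"wy": 0,"x": 0.025,"y": 0.0095,"z": 0.104,"wz": 0,"hand": 0.5},
    {"wx": 0,"wy": 0,"x": 0.025,"y": 0.0095,"z": 0.104,"wz": 0,"hand": 0.5},
    {"wx": 0,"wy": 0,"x": 0.025,"y": 0.0095,"z": 0.104,"wz": 0,"hand": 0.5}
  ]
}}

```text
clock: 10.65
position: [0.4879, 0.0823, 0.0278]
eef_rot: [2.832, 1.358, 0.003]
ft_force: [0.1, -0.2, -0.1]
gripper_width: 0.498
grip_force: 0.0
```

Request:
{"method": "jog_arm", "body": {
  "rows": [
    {"wx": 0,"wy": 0,"x": 0,"y": 0,"z": 0,"wz": 0,"hand": 0.35},
    {"wx": 0,"wy": 0,"x": 0,"y": 0,"z": 0,"wz": 0,"hand": 0.28},
    {"wx": 0,"wy": 0,"x": 0,"y": 0,"z": 0,"wz": 0,"hand": 0.1},
    {"wx": 0,"wy": 0,"x": 0,"y": 0,"z": 0,"wz": 0,"hand": 0.1},
    {"wx": 0,"wy": 0,"x": 0,"y": 0,"z": 0,"wz": 0,"hand": 0.1}
  ],
  "newtons": 20
}}

```text
clock: 11.28
position: [0.4875, 0.0821, 0.0272]
eef_rot: [2.833, 1.357, 0.001]
ft_force: [-0.4, 0.3, 6.2]
gripper_width: 0.252
grip_force: 20.9
```

Request:
{"method": "jog_arm", "body": {
  "rows": [
    {"wx": 0,"wy": 0,"x": 0,"y": 0,"z": -0.03,"wz": 0,"hand": 0.1},
    {"wx": 0,"wy": 0,"x": 0,"y": 0,"z": -0.08,"wz": 0,"hand": 0.1},
    {"wx": 0,"wy": 0,"x": 0.04,"y": -0.01,"z": -0.12,"wz": 0.1,"hand": 0.1},
    {"wx": 0,"wy": 0,"x": 0.09,"y": -0.02,"z": -0.12,"wz": 0.2,"hand": 0.1},
    {"wx": 0,"wy": 0,"x": 0.14,"y": -0.03,"z": -0.12,"wz": 0.314,"hand": 0.1},
    {"wx": 0,"wy": 0,"x": 0.19,"y": -0.04,"z": -0.12,"wz": 0.314,"hand": 0.1},
    {"wx": 0,"wy": 0,"x": 0.23,"y": -0.041,"z": -0.12,"wz": 0.314,"hand": 0.1},
    {"wx": 0,"wy": 0,"x": 0.248,"y": -0.041,"z": -0.12,"wz": 0.314,"hand": 0.1},
    {"wx": 0,"wy": 0,"x": 0.248,"y": -0.041,"z": -0.12,"wz": 0.314,"hand": 0.1},
    {"wx": 0,"wy": 0,"x": 0.248,"y": -0.041,"z": -0.12,"wz": 0.314,"hand": 0.1},
    {"wx": 0,"wy": 0,"x": 0.248,"y": -0.041,"z": -0.12,"wz": 0.314,"hand": 0.1}
  ]
}}

```text
clock: 12.65
position: [0.6104, 0.3004, 0.147]
eef_rot: [3.011, 0.897, -0.0]
ft_force: [1.0, -0.6, 0.1]
gripper_width: 0.244
grip_force: 20.4
```

Run:
```python
from h import *
import pickle
plan((.6108,.3012,.12),33.3)
s=observe(); m,p,d=grab('wrist'); pickle.dump((m,p,d),open('w5.pkl','wb'))
m2,p2,d2=grab('side'); pickle.dump((m2,p2,d2),open('s5.pkl','wb'))
m3,p3,d3=grab('scene'); pickle.dump((m3,p3,d3),open('c5.pkl','wb'))
A=cv2.resize(p[170:330,180:340],(400,400)); B=cv2.resize(p2[100:220,200:320],(400,400)); 
cv2.imwrite('pics/c5.png',np.hstack([A,B])[:,:,::-1])
```

```text
shift [ 0.0008 -0.0004  0.027 ] turn [ 0.0001  0.0001 -0.0021] clock 12.65 pos [0.6104 0.3004 0.147 ] F [ 1.02 -0.64  0.14] w 0.2436985718840091
```

View pics/c5.png

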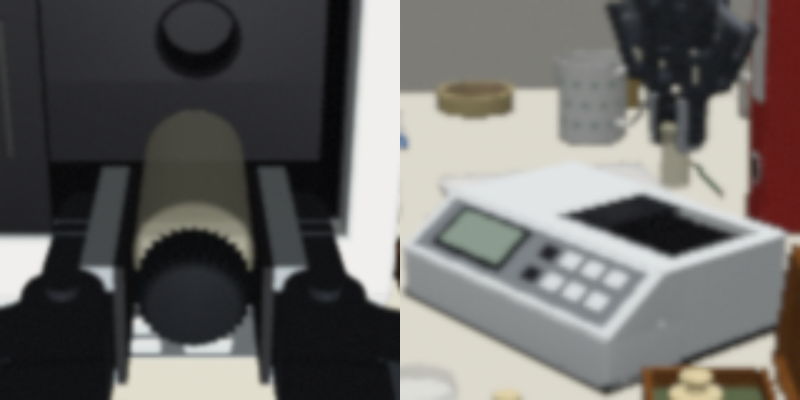

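Left half (wrist crop): the vial is held upright, cap centre at about pixel (257.2,284), well mouth at about (259.6,184.8). Right half (side view): the vial hangs straight over the open window.

Run:
```python
from h import *
import pickle
m,p,d=pickle.load(open('w5.pkl','rb')); s=observe(); Rt=R.from_rotvec(s['eef_rot'])
g=cv2.cvtColor(p,cv2.COLOR_RGB2GRAY)
def circ(x0,y0,x1,y1,rmin,rmax):
    c=cv2.HoughCircles(cv2.resize(cv2.equalizeHist(g[y0:y1,x0:x1]),None,fx=4,fy=4,interpolation=2),cv2.HOUGH_GRADIENT,1,20,param1=80,param2=15,minRadius=rmin*4,maxRadius=rmax*4)
    return [(x0+(a+.5)/4-.5,y0+(b+.5)/4-.5,r/4) for a,b,r in c[0][:3]] if c is not None else []
tool=lambda P:(Rt.inv().apply(P-s['position'])*1000).round(1)
print('hough well',circ(234,165,286,205,14,20)); print('hough cap',circ(228,252,288,312,19,27))
for k,(a,b,h) in dict(cap=(257.2,284,.178),well=(259.6,184.8,.0365)).items():
  for du in (0,2.5): P=onplane(m,a-du,b,h); print(k,du,P.round(4),tool(P))
# vial in side / scene: pixel column of its axis, dark/greenish blob: project expected
for n,f in (('side','s5.pkl'),('scene','c5.pkl')):
  mm,pp,dd=pickle.load(open(f,'rb'))
```

```text
hough well [(np.float32(259.0), np.float32(186.75), np.float32(19.3)), (np.float32(258.75), np.float32(181.75), np.float32(19.85)), (np.float32(258.5), np.float32(174.75), np.float32(14.525))]
hough cap [(np.float32(256.5), np.float32(284.5), np.float32(22.175)), (np.float32(259.5), np.float32(289.75), np.float32(22.175)), (np.float32(252.0), np.float32(282.25), np.float32(21.35))]
cap 0 [0.6138 0.3018 0.178 ] [  3.3   0.9 -31. ]
cap 2.5 [0.6133 0.3026 0.178 ] [  3.3  -0.1 -31. ]
well 0 [0.6121 0.2982 0.0365] [-1.000e-01  2.900e+00  1.105e+02]
well 2.5 [0.611  0.2999 0.0365] [-1.000e-01  9.000e-01  1.105e+02]
```

Run:
```python
from h import *
import pickle
s=observe(); T=s['position']; L=[];b=[]
for n,f in (('side','s5.pkl'),('scene','c5.pkl')):
  m,p,d=pickle.load(open(f,'rb')); Rm=rot(m); rt=Rm[:,0]/1
  pts=[];px=[]
  c=Rm.T@(np.array([T[0],T[1],.132])-m['xyz']); u0,v0=m['cx']+m['fx']*c[0]/-c[2],m['cy']-m['fy']*c[1]/-c[2]
  for v in range(int(v0)-30,int(v0)+30):
    for u in range(int(u0)-30,int(u0)+30):
      P=bydepth(m,d,u,v)
      if np.hypot(*(P-T)[:2])<.03 and .123<P[2]<.142: pts.append(P);px.append((u,v))
  pts=np.array(pts);px=np.array(px); 
  e=[np.mean([px[px[:,1]==v,0].min(),px[px[:,1]==v,0].max()]) for v in np.unique(px[:,1])]
  w=[np.ptp(px[px[:,1]==v,0])+1 for v in np.unique(px[:,1])]
  print(n,len(pts),'rows centre',np.round(e,1),'w',w)
  v=np.unique(px[:,1])[len(w)//2]; u=np.median(e); o,r=ray(m,u,v); r=r[:2]/np.hypot(*r[:2]); nrm=np.array([-r[1],r[0]]); L.append(nrm);b.append(nrm@o[:2])
V=np.linalg.solve(L,b);X=np.array([.836,.548]);Y=np.array([-.548,.836])
print('vial',V,'minus TCP, tool x,y mm',(V-T[:2])@X*1e3,-(V-T[:2])@Y*1e3)
```

```text
side 69 rows centre [278.5 282.  282.  282.  282.  282.  282.  282.  282. ] w [np.int64(2), np.int64(9), np.int64(9), np.int64(9), np.int64(9), np.int64(9), np.int64(9), np.int64(9), np.int64(5)]
scene 61 rows centre [167.5 167.  165.  163.5 163.5 163.5 164.  163.5 162.5] w [np.int64(2), np.int64(3), np.int64(7), np.int64(10), np.int64(10), np.int64(10), np.int64(9), np.int64(8), np.int64(2)]
vial [0.61026957 0.30311371] minus TCP, tool x,y mm 1.0857202772305485 -2.157975495842395
```

Request:
{"method": "jog_arm", "body": {
  "rows": [
    {"wx": 0,"wy": 0,"x": 0,"y": 0.001,"z": 0.03,"wz": 0,"hand": 0.1},
    {"wx": 0,"wy": 0,"x": 0,"y": 0.001,"z": 0.06,"wz": 0,"hand": 0.1},
    {"wx": 0,"wy": 0,"x": 0,"y": 0.001,"z": 0.077,"wz": 0,"hand": 0.1},
    {"wx": 0,"wy": 0,"x": 0,"y": 0.001,"z": 0.079,"wz": 0,"hand": 0.1},
    {"wx": 0,"wy": 0,"x": 0,"y": 0.001,"z": 0.079,"wz": 0,"hand": 0.1}
  ]
}}

```text
clock: 13.42
position: [0.6117, 0.3004, 0.0688]
eef_rot: [3.01, 0.898, 0.003]
ft_force: [-0.6, 0.5, -0.4]
gripper_width: 0.253
grip_force: 20.4
```

Request:
{"method": "jog_arm", "body": {
  "rows": [
    {"wx": 0,"wy": 0,"x": 0,"y": 0,"z": 0.002,"wz": 0,"hand": 0.1},
    {"wx": 0,"wy": 0,"x": 0,"y": 0,"z": 0.004,"wz": 0,"hand": 0.1},
    {"wx": 0,"wy": 0,"x": 0,"y": 0,"z": 0.006,"wz": 0,"hand": 0.1},
    {"wx": 0,"wy": 0,"x": 0,"y": 0,"z": 0.006,"wz": 0,"hand": 0.1}
  ]
}}

```text
clock: 13.92
position: [0.6111, 0.3003, 0.0615]
eef_rot: [-3.01, -0.898, 0.0]
ft_force: [1.4, 0.1, -0.6]
gripper_width: 0.246
grip_force: 20.4
```

Request:
{"method": "jog_arm", "body": {
  "rows": [
    {"wx": 0,"wy": 0,"x": 0,"y": 0,"z": 0.002,"wz": 0,"hand": 0.1},
    {"wx": 0,"wy": 0,"x": 0,"y": 0,"z": 0.004,"wz": 0,"hand": 0.1},
    {"wx": 0,"wy": 0,"x": 0,"y": 0,"z": 0.004,"wz": 0,"hand": 0.1}
  ]
}}

```text
clock: 14.3
position: [0.611, 0.3003, 0.0575]
eef_rot: [-3.01, -0.898, 0.001]
ft_force: [0.4, -0.3, 0.2]
gripper_width: 0.246
grip_force: 20.4
```

Request:
{"method": "jog_arm", "body": {
  "rows": [
    {"wx": 0,"wy": 0,"x": 0,"y": 0,"z": 0.002,"wz": 0,"hand": 0.1},
    {"wx": 0,"wy": 0,"x": 0,"y": 0,"z": 0.004,"wz": 0,"hand": 0.1},
    {"wx": 0,"wy": 0,"x": 0,"y": 0,"z": 0.004,"wz": 0,"hand": 0.1}
  ]
}}

```text
clock: 14.68
position: [0.611, 0.3003, 0.0535]
eef_rot: [-3.01, -0.898, 0.001]
ft_force: [0.4, 0.3, -0.1]
gripper_width: 0.249
grip_force: 20.4
```

Request:
{"method": "jog_arm", "body": {
  "rows": [
    {"wx": 0,"wy": 0,"x": 0,"y": 0,"z": 0.003,"wz": 0,"hand": 0.1},
    {"wx": 0,"wy": 0,"x": 0,"y": 0,"z": 0.006,"wz": 0,"hand": 0.1},
    {"wx": 0,"wy": 0,"x": 0,"y": 0,"z": 0.009,"wz": 0,"hand": 0.1},
    {"wx": 0,"wy": 0,"x": 0,"y": 0,"z": 0.01,"wz": 0,"hand": 0.1},
    {"wx": 0,"wy": 0,"x": 0,"y": 0,"z": 0.01,"wz": 0,"hand": 0.1}
  ]
}}

```text
clock: 15.3
position: [0.6111, 0.3003, 0.0436]
eef_rot: [-3.01, -0.898, 0.0]
ft_force: [-0.3, -1.5, -0.7]
gripper_width: 0.249
grip_force: 20.4
```

Request:
{"method": "jog_arm", "body": {
  "rows": [
    {"wx": 0,"wy": 0,"x": 0,"y": 0,"z": 0.001,"wz": 0,"hand": 0.1},
    {"wx": 0,"wy": 0,"x": 0,"y": 0,"z": 0.001,"wz": 0,"hand": 0.1}
  ]
}}

```text
clock: 15.55
position: [0.6112, 0.3003, 0.0428]
eef_rot: [-3.01, -0.898, -0.0]
ft_force: [0.0, -0.4, -0.4]
gripper_width: 0.247
grip_force: 20.4
```

Request:
{"method": "jog_arm", "body": {
  "rows": [
    {"wx": 0,"wy": 0,"x": 0,"y": 0,"z": 0.001,"wz": 0,"hand": 0.1},
    {"wx": 0,"wy": 0,"x": 0,"y": 0,"z": 0.001,"wz": 0,"hand": 0.1}
  ]
}}

```text
clock: 15.8
position: [0.6113, 0.3004, 0.0426]
eef_rot: [-3.01, -0.898, -0.001]
ft_force: [-1.4, -0.5, 5.3]
gripper_width: 0.249
grip_force: 20.9
```

Request:
{"method": "jog_arm", "body": {
  "rows": [
    {"wx": 0,"wy": 0,"x": 0,"y": 0,"z": 0.001,"wz": 0,"hand": 0.1},
    {"wx": 0,"wy": 0,"x": 0,"y": 0,"z": 0.001,"wz": 0,"hand": 0.1}
  ]
}}

```text
clock: 16.05
position: [0.6115, 0.3005, 0.0426]
eef_rot: [3.01, 0.898, 0.002]
ft_force: [-4.6, -1.7, 10.5]
gripper_width: 0.245
grip_force: 21.4
```

Request:
{"method": "jog_arm", "body": {
  "rows": [
    {"wx": 0,"wy": 0,"x": 0,"y": 0,"z": -0.0015,"wz": 0,"hand": 0.1},
    {"wx": 0,"wy": 0,"x": 0,"y": 0,"z": -0.0015,"wz": 0,"hand": 0.38},
    {"wx": 0,"wy": 0,"x": 0,"y": 0,"z": -0.0015,"wz": 0,"hand": 0.38},
    {"wx": 0,"wy": 0,"x": 0,"y": 0,"z": -0.0015,"wz": 0,"hand": 0.38},
    {"wx": 0,"wy": 0,"x": 0,"y": 0,"z": -0.0015,"wz": 0,"hand": 0.38}
  ]
}}

```text
clock: 16.68
position: [0.6111, 0.3003, 0.0421]
eef_rot: [3.011, 0.898, -0.0]
ft_force: [-0.5, -0.4, 0.5]
gripper_width: 0.38
grip_force: 0.0
```

Request:
{"method": "jog_arm", "body": {
  "rows": [
    {"wx": 0,"wy": 0,"x": 0,"y": 0,"z": -0.01,"wz": 0,"hand": 0.38},
    {"wx": 0,"wy": 0,"x": 0,"y": 0,"z": -0.03,"wz": 0,"hand": 0.38},
    {"wx": 0,"wy": 0,"x": 0,"y": 0,"z": -0.07,"wz": 0,"hand": 0.38},
    {"wx": 0,"wy": 0,"x": -0.04,"y": 0,"z": -0.12,"wz": 0,"hand": 0},
    {"wx": 0,"wy": 0,"x": -0.07,"y": 0,"z": -0.16,"wz": 0,"hand": 0},
    {"wx": 0,"wy": 0,"x": -0.07,"y": 0,"z": -0.16,"wz": 0,"hand": 0},
    {"wx": 0,"wy": 0,"x": -0.07,"y": 0,"z": -0.16,"wz": 0,"hand": 0}
  ]
}}

```text
clock: 17.55
position: [0.5526, 0.262, 0.2028]
eef_rot: [-3.01, -0.898, -0.001]
ft_force: [0.0, -0.4, -0.4]
gripper_width: -0.003
grip_force: 0.0
```

Run:
```python
from h import *
import pickle
plan((.5765,.3546,.095),33.3)
m,p,d=grab('wrist'); pickle.dump((m,p,d),open('w6.pkl','wb'))
# vial cap: highest points near well
s=observe(); W=np.array([.6112,.3003])
H=np.array([(*bydepth(m,d,u,v),u,v) for v in range(40,180) for u in range(200,380)])
k=(np.hypot(*(H[:,:2]-W).T)<.03)&(H[:,2]>.055)&(H[:,2]<.082); Q=H[k]
print(len(Q), 'cap top z',np.percentile(Q[:,2],[50,90,98]),'centre',Q[Q[:,2]>.066,:2].mean(0),'px',Q[Q[:,2]>.066,3:].mean(0))
print('plate z',[bydepth(m,d,*k)[2].round(4) for k in [(250,90)]])
```

```text
shift [ 0.0706 -0.0644  0.1078] turn [ 0.0002 -0.0007 -0.0015] clock 17.55 pos [0.5526 0.262  0.2028] F [ 0.03 -0.44 -0.43] w -0.0029942088779069715
518 cap top z [0.07259746 0.07394206 0.07444633] centre [0.61075355 0.2989135 ] px [257.19777159  96.86072423]
plate z [np.float64(0.0724)]
```

Request:
{"method": "jog_arm", "body": {
  "rows": [
    {"wx": 0,"wy": 0,"x": 0.04,"y": -0.04,"z": 0.01,"wz": 0,"hand": 0},
    {"wx": 0,"wy": 0,"x": 0.07,"y": -0.063,"z": 0.05,"wz": 0,"hand": 0},
    {"wx": 0,"wy": 0,"x": 0.07,"y": -0.063,"z": 0.09,"wz": 0,"hand": 0},
    {"wx": 0,"wy": 0,"x": 0.07,"y": -0.063,"z": 0.108,"wz": 0,"hand": 0},
    {"wx": 0,"wy": 0,"x": 0.07,"y": -0.063,"z": 0.109,"wz": 0,"hand": 0},
    {"wx": 0,"wy": 0,"x": 0.07,"y": -0.063,"z": 0.109,"wz": 0,"hand": 0},
    {"wx": 0,"wy": 0,"x": 0.07,"y": -0.063,"z": 0.109,"wz": 0,"hand": 0}
  ]
}}

```text
clock: 18.48
position: [0.5773, 0.353, 0.0949]
eef_rot: [-3.01, -0.897, -0.004]
ft_force: [-0.4, 0.6, 0.9]
gripper_width: 0.002
grip_force: 0.0
```

Request:
{"method": "jog_arm", "body": {
  "rows": [
    {"wx": 0,"wy": 0,"x": 0,"y": 0,"z": 0.004,"wz": 0,"hand": 0},
    {"wx": 0,"wy": 0,"x": 0,"y": 0,"z": 0.007,"wz": 0,"hand": 0},
    {"wx": 0,"wy": 0,"x": 0,"y": 0,"z": 0.009,"wz": 0,"hand": 0},
    {"wx": 0,"wy": 0,"x": 0,"y": 0,"z": 0.01,"wz": 0,"hand": 0},
    {"wx": 0,"wy": 0,"x": 0,"y": 0,"z": 0.01,"wz": 0,"hand": 0}
  ]
}}

```text
clock: 19.1
position: [0.5766, 0.353, 0.0833]
eef_rot: [3.01, 0.898, 0.0]
ft_force: [0.5, -1.1, 1.1]
gripper_width: 0.001
grip_force: 0.5
```

Contact at 0.0832. Build up the press.

Request:
{"method": "jog_arm", "body": {
  "rows": [
    {"wx": 0,"wy": 0,"x": 0,"y": 0,"z": 0.001,"wz": 0,"hand": 0},
    {"wx": 0,"wy": 0,"x": 0,"y": 0,"z": 0.002,"wz": 0,"hand": 0},
    {"wx": 0,"wy": 0,"x": 0,"y": 0,"z": 0.002,"wz": 0,"hand": 0}
  ]
}}

```text
clock: 19.48
position: [0.5769, 0.3531, 0.0831]
eef_rot: [3.01, 0.898, 0.002]
ft_force: [-4.0, -2.1, 11.7]
gripper_width: 0.003
grip_force: 5.8
```

Request:
{"method": "jog_arm", "body": {
  "rows": [
    {"wx": 0,"wy": 0,"x": 0,"y": 0,"z": 0.0002,"wz": 0,"hand": 0},
    {"wx": 0,"wy": 0,"x": 0,"y": 0.003,"z": 0.0002,"wz": 0,"hand": 0},
    {"wx": 0,"wy": 0,"x": 0,"y": 0.006,"z": 0.0002,"wz": 0,"hand": 0},
    {"wx": 0,"wy": 0,"x": 0,"y": 0.009,"z": 0.0002,"wz": 0,"hand": 0},
    {"wx": 0,"wy": 0,"x": 0,"y": 0.012,"z": 0.0002,"wz": 0,"hand": 0}
  ]
}}

```text
clock: 20.1
position: [0.583, 0.3437, 0.083]
eef_rot: [-3.009, -0.898, -0.002]
ft_force: [-6.0, 0.3, 12.7]
gripper_width: 0.001
grip_force: 6.3
```

Request:
{"method": "jog_arm", "body": {
  "rows": [
    {"wx": 0,"wy": 0,"x": 0,"y": 0.004,"z": 0,"wz": 0,"hand": 0},
    {"wx": 0,"wy": 0,"x": 0,"y": 0.008,"z": 0,"wz": 0,"hand": 0},
    {"wx": 0,"wy": 0,"x": 0,"y": 0.012,"z": 0,"wz": 0,"hand": 0},
    {"wx": 0,"wy": 0,"x": 0,"y": 0.016,"z": 0,"wz": 0,"hand": 0},
    {"wx": 0,"wy": 0,"x": 0,"y": 0.02,"z": 0,"wz": 0,"hand": 0},
    {"wx": 0,"wy": 0,"x": 0,"y": 0.024,"z": 0,"wz": 0,"hand": 0}
  ]
}}

```text
clock: 20.85
position: [0.5963, 0.3237, 0.083]
eef_rot: [-3.009, -0.898, -0.002]
ft_force: [-5.7, 0.9, 13.2]
gripper_width: -0.0
grip_force: 6.1
```

Request:
{"method": "jog_arm", "body": {
  "rows": [
    {"wx": 0,"wy": 0,"x": 0,"y": 0.004,"z": 0,"wz": 0,"hand": 0},
    {"wx": 0,"wy": 0,"x": 0,"y": 0.008,"z": 0,"wz": 0,"hand": 0},
    {"wx": 0,"wy": 0,"x": 0,"y": 0.012,"z": 0,"wz": 0,"hand": 0},
    {"wx": 0,"wy": 0,"x": 0,"y": 0.016,"z": 0,"wz": 0,"hand": 0},
    {"wx": 0,"wy": 0,"x": 0,"y": 0.02,"z": 0,"wz": 0,"hand": 0},
    {"wx": 0,"wy": 0,"x": 0,"y": 0.024,"z": 0,"wz": 0,"hand": 0}
  ]
}}

```text
clock: 21.6
position: [0.6095, 0.3036, 0.0829]
eef_rot: [-3.009, -0.898, -0.002]
ft_force: [-5.9, 1.6, 11.4]
gripper_width: -0.002
grip_force: 5.9
```

Request:
{"method": "jog_arm", "body": {
  "rows": [
    {"wx": 0,"wy": 0,"x": 0,"y": 0.004,"z": 0.0002,"wz": 0,"hand": 0},
    {"wx": 0,"wy": 0,"x": 0,"y": 0.008,"z": 0.0002,"wz": 0,"hand": 0},
    {"wx": 0,"wy": 0,"x": 0,"y": 0.012,"z": 0.0002,"wz": 0,"hand": 0},
    {"wx": 0,"wy": 0,"x": 0,"y": 0.016,"z": 0.0002,"wz": 0,"hand": 0},
    {"wx": 0,"wy": 0,"x": 0,"y": 0.02,"z": 0.0002,"wz": 0,"hand": 0},
    {"wx": 0,"wy": 0,"x": 0,"y": 0.023,"z": 0.0002,"wz": 0,"hand": 0}
  ]
}}

```text
clock: 22.35
position: [0.6222, 0.2843, 0.0829]
eef_rot: [-3.009, -0.898, -0.003]
ft_force: [-6.2, 0.9, 12.2]
gripper_width: -0.001
grip_force: 6.2
```

Request:
{"method": "jog_arm", "body": {
  "rows": [
    {"wx": 0,"wy": 0,"x": 0,"y": 0.002,"z": 0,"wz": 0,"hand": 0},
    {"wx": 0,"wy": 0,"x": 0,"y": 0.004,"z": 0,"wz": 0,"hand": 0},
    {"wx": 0,"wy": 0,"x": 0,"y": 0.006,"z": 0,"wz": 0,"hand": 0}
  ]
}}

```text
clock: 22.72
position: [0.6255, 0.2801, 0.0829]
eef_rot: [-3.008, -0.898, -0.004]
ft_force: [-4.3, 5.6, 11.2]
gripper_width: -0.002
grip_force: 5.5
```

Request:
{"method": "jog_arm", "body": {
  "rows": [
    {"wx": 0,"wy": 0,"x": 0,"y": 0,"z": -0.015,"wz": 0,"hand": 0},
    {"wx": 0,"wy": 0,"x": 0,"y": 0,"z": -0.07,"wz": 0,"hand": 0},
    {"wx": 0,"wy": 0,"x": -0.06,"y": -0.03,"z": -0.12,"wz": 0,"hand": 0},
    {"wx": 0,"wy": 0,"x": -0.08,"y": -0.03,"z": -0.14,"wz": 0,"hand": 0},
    {"wx": 0,"wy": 0,"x": -0.08,"y": -0.03,"z": -0.14,"wz": 0,"hand": 0},
    {"wx": 0,"wy": 0,"x": -0.08,"y": -0.03,"z": -0.14,"wz": 0,"hand": 0}
  ]
}}

```text
clock: 23.48
position: [0.5423, 0.2597, 0.2204]
eef_rot: [3.011, 0.898, -0.001]
ft_force: [-0.4, -0.8, -0.1]
gripper_width: 0.0
grip_force: 0.0
```

Run:
```python
from h import *
s=observe(); m,p,d=grab('wrist'); m0,_,_=m,0,0
X=np.array([.836,.548]);Y=np.array([-.548,.836]);C=np.array([.5994,.3192])
# profile of height along frame y through window at x=60 and brightness at x=30 (ribs)
Rm=rot(m)
def px(P):
    c=Rm.T@(P-m['xyz']);a,b=c[0]/-c[2],-c[1]/-c[2];k=1+m['k1']*(a*a+b*b);return int(round(m['cx']+m['fx']*a*k+2.5)),int(round(m['cy']+m['fy']*b*k))
for y in range(-124,-60,2):
    o=[]
    for x in (60,30):
        w=C+((x-30)*X+(y+51.5)*Y)/1000; u,v=px(np.array([*w,.083])); o+= [round(float(bydepth(m,d,u,v)[2])*1e3,1),int(p[v,u].mean())]
    print(y,o)
print(s['ft_force'].round(1),s['clock'])
```

```text
-124 [85.2, 231, 84.4, 232]
-122 [84.9, 232, 84.2, 232]
-120 [84.1, 231, 84.8, 233]
-118 [83.1, 229, 83.7, 229]
-116 [82.7, 127, 81.1, 96]
-114 [83.0, 49, 82.0, 51]
-112 [82.7, 49, 83.9, 52]
-110 [81.0, 49, 82.8, 52]
-108 [81.7, 48, 82.1, 51]
-106 [81.6, 48, 82.8, 71]
-104 [81.2, 49, 82.5, 54]
-102 [82.1, 48, 82.5, 72]
-100 [81.0, 48, 82.0, 57]
-98 [82.2, 48, 82.0, 57]
-96 [82.9, 47, 82.1, 59]
-94 [82.7, 47, 82.9, 55]
-92 [83.6, 48, 83.2, 62]
-90 [82.3, 47, 81.6, 52]
-88 [82.1, 47, 83.5, 66]
-86 [82.7, 47, 81.6, 51]
-84 [81.5, 47, 83.2, 71]
-82 [82.8, 46, 82.2, 49]
-80 [82.7, 46, 82.8, 48]
-78 [81.6, 47, 81.6, 48]
-76 [83.1, 46, 82.6, 48]
-74 [82.0, 46, 82.3, 47]
-72 [82.6, 45, 83.0, 48]
-70 [81.5, 45, 82.9, 47]
-68 [80.8, 45, 82.8, 47]
-66 [82.5, 45, 83.3, 47]
-64 [82.5, 45, 81.9, 46]
-62 [82.1, 45, 82.0, 47]
[-0.4 -0.8 -0.1] 23.475
```

```bash
python3 -c "
from h import *
print(job_done())"
```

```text
the job is handed in; nothing more can be done
None
```

The job is handed in: I opened the shutter fully, stood the vial all the way down in the well, and slid the shutter fully shut again. The last camera check showed no gap at the window edge, contact force on the shutter read at most 14 N, and the hand-in call gave no verdict.

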